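Pull the filter plate and show it to the inspection light

ROBOT

A 7-joint arm with a two-finger parallel gripper is mounted at the origin on the work surface. World frame = base frame: x ahead of the robot, y to its left, z up, the work surface at z = 0. Lengths are in m, angles in rad, forces in N, time in s.
With the tool pointing down it reaches from about 0.425 to 0.875 m from the base axis. Payload 4.7 kg.
Tool frame: the origin (TCP) lies midway between the tips of the shut fingers; the grasp point (between the pads) lies 19 mm behind it; z points along the fingers, y is the line along which they close (so a half turn about z gives the same grasp; the last joint's range is limited). The gripper opens to 87 mm and grips with 3 to 60 N. Pads are 19 mm wide; open, the fingers measure 117 mm over their backs; the gripper's body (75 mm by 190 mm) begins 51 mm behind the grasp point.
Start: joints at [1.334, 0.321, -0.07, 1.45, 0.023, 1.371, -0.057], TCP at [0.161, -0.63, 0.223] pointing down, gripper open.
Joint ranges: [-2.86, 2.86], [-0.3, 2.09], [-1.38, 1.24], [0.06, 2.45], [-1.56, 4.7], [0.09, 2.05], [-2.69, 2.69]. Speed limits (rad/s): [2.57, 2.57, 3.14, 3.14, 3.14, 3.14, 3.14].

INTERFACE

Orientations are given as a rotation vector (axis times angle).
In Python, from bench import ctrl gives the robot as it stands. The module is installed in compiled form; this text tells all that it offers.
- The arm moves only by the shell command python3 -m handwheel 'ROWS' [FORCE]. ROWS is JSON, a list of rows, each a list of 7 numbers: the finger opening in m, from 0 to 0.087, then the shift along the tool's x, y, z in m, then the turn, a rotation vector about the tool's x, y, z in degrees. A call has 1 to 12 rows; each row shifts and turns the commanded pose from where the row before left it, along the tool's axes as they then stand; what a row does not reach is not made up. A row lasts 1/8 s, in which the tool goes at most 62.5 mm and 10.7 degrees, less where a joint would pass 70% of its speed; a pose out of reach is approached as far as the arm can. A call is refused whole if a number of a shift passes 0.0625 or a number of a turn 10.7, either way. A call with a gripper value outside its range is refused whole. The fingers move at their own pace and stop on an object; FORCE is the grip in N (left out, the last holds). Time passes only in rows, so rows that do not move let the fingers close. It gives the time, the measured TCP pose, the force, the opening and the grip force at its end, in the units of the state.
- ctrl.get_state(): the state, without advancing time (a new reading comes with each control period).
- ctrl.get_image(name): name is "scene" or "top"; returns (picture, depth): 384x512x3 uint8, blue, green, red; 384x512 float32, m along the optical axis (not along the pixel's ray), 0 where there is no reading.
- ctrl.camera_info(name): a dict with "intrinsics" (3x3 intrinsics, pixels), "R" (3x3) and "t" (3): a world point X has camera coordinates R X + t. Camera axes: x right, y down, z forward; pixel columns grow to the right and rows downward; lengths in m; the calibration is good to about 2 mm. A picture is of the moment at which its call begins. camera_info takes no time and is no camera call.
- ctrl.close_job(): hands the job in; it is judged then, once.
The state is a dict: "time": time; "joint_positions": joint angles; "qd": joint speeds; "joint_torque": joint torques, N m; "position": TCP position; "tool_rot": TCP orientation; "ft_force": force on the tool from outside, world axes, zero at the start; "torque": the same for the moment, N m; "grip_width": opening from 0.0 (shut) to 1.0 (fully open); "grip_force": force on a finger pad.
Only numpy, scipy, OpenCV 4.12 (cv2) and the standard library are available. Lean on these libraries where they do the work, as an engineer would, in place of code of your own. Each camera call takes 0.05 s, during which the arm holds its last target. There are 200 camera calls.

TASK

Raise the stiff flap on top of the low filter box until it stands at about 80 degrees open, never throwing it right back, and leave it standing there by itself. Then take the filter plate hidden beneath, draw it up out of its slot and finish holding it still and upright in front of the middle of the square inspection light, its centre about 10 cm from the lit face, level with the face's centre, its mesh face square to the light. The job ends with the plate still held in the gripper, and the other things on the table are left where they are.

Things in the scene. Friction and masses are not known exactly. Their poses are not given: they have to be found in the camera images.
- filter_box: White filter box, fixed, 200 (x) x 210 (y) x 120 mm (z); origin at the centre of its underside, z up. x runs along the flap's hinge, +y points to the hinge side. Under the flap is a recess 130 mm (x) wide, from y = -85 to +65 mm, floor at 80 mm height; in it a slot 106 x 14 mm, centred at x = 0, y = -20 mm, 60 mm deep, holds the filter plate upright.
- flap (a joint): Angle of the grey flap (150 x 150 x 6 mm, top at 126 mm height when shut) in rad: 0 shut (lying flat), 1.40 = 80 degrees, stop at 2.0. Starts shut or slightly ajar. The hinge is stiff (friction about 0.32 N m; 3 to 4 N at the handle) and the flap stays where it is left. It opens upward, its free edge going from -y to +y of the box.
- hinge (a point): On the hinge line of the flap, midway along it: at (0, 65, 123) mm in the filter box's frame; same axes as the filter box.
- handle (a point): Centre of the round steel bar handle on the flap: bar 10 mm thick, 80 mm long between two end posts (72 mm free between the posts), parallel to the hinge, 135 mm from the hinge along the flap and 30 mm clear above the flap's outer face (bar centre 35 mm above that face). Axes turn with the flap: x along the bar, z out of the flap's outer face.
- plate: Loose aluminium filter plate, about 0.13 kg (varies): frame 100 (x) x 8 (y) x 62 mm (z), dark mesh on both faces; on the middle of its top edge a tab 24 (x) x 12 (y) x 28 mm (z). Origin: centre of its bottom edge, z up to the tab, y square to the mesh. Stands in the slot, axes as the filter box's, bottom 20 mm and tab top 110 mm above the table.
- plate_mid (a point): Centre of the plate's mesh, 31 mm above its bottom edge.
- plate_tab (a point): Top end of the plate's tab, centre of its top face, 90 mm above the plate's bottom edge.
- light: Square inspection light fixed to the table: upright panel 150 mm wide, 140 mm high, 22 mm thick, from 100 to 240 mm above the table, on a post with a 110 mm round foot. Origin on the table under the panel's front; its front faces its own -x direction.
- light_face (a point): Centre of the lit face, 170 mm above the table; axes as the light's: -x points straight out of the lit face, z up. The plate's centre belongs 100 mm out along -x.
- pail_lid: Bystander, leave alone: shallow round purple plastic pail lid, 160 mm across, 26 mm high at its boss. Origin at the centre of its underside.
- horn: Bystander, leave alone: stepped solid aluminium welding horn standing on its thin end, 54 mm across, 110 mm tall. Origin at the centre of its underside.
- seal_ring: Bystander, leave alone: yellow plastic ring, 60 mm across, 12 mm high. Origin at the centre of its underside.
- spout_cap: Bystander, leave alone: small white flanged plastic cap, 44 mm across, 26 mm high. Origin at the centre of its underside.
- caliper: Bystander, leave alone: flat steel caliper, 200 mm long, lying flat. Origin at the centre of its underside.
- driver: Bystander, leave alone: screwdriver lying on the table. Origin at the centre of its underside.
- bin: Bystander, leave alone: open blue plastic bin 110 x 160 x 60 mm with a steel stud in it. Origin at the centre of its underside.
Not all that is in view belongs to the job. There is more than one size of the light; the job needs the middle-sized.

How it is judged:
On the way, in this order (a step that is already met when the one before it is completed fails the run):
1. the flap stands by itself at 65 to 95 degrees, the fingers off it, the plate still in its slot (value of joint flap between 1.13 and 1.66 rad and contact force between the fingers and filter_box below 0.1 N and z of plate in the frame of filter_box below 0.03 m), for 0.3 s.
2. the plate is drawn up clear of the box in the fingers, the flap still standing (value of joint flap between 1.13 and 1.66 rad and contact force between the fingers and plate above 1 N and z of plate in the frame of filter_box above 0.13 m), for 0.2 s.
At the end, for the whole second after the job is handed in: Flap at 65-95 degrees; plate gripped (over 1 N), touching neither box nor light, its centre 65-135 mm out from the lit face and within 35 mm of the face's centre sideways and in height, mesh square to the light and tab up within 15 degrees, slower than 30 mm/s (value of joint flap between 1.13 and 1.66 rad and contact force between the fingers and plate above 1 N and x of plate_mid in the frame of light_face between -0.135 and -0.065 m and y of plate_mid in the frame of light_face between -0.035 and 0.035 m and z of plate_mid in the frame of light_face between -0.035 and 0.035 m and angle between the y axis of plate and the x axis of light, either way round below 0.26 rad and angle between plate's own z axis and vertical below 0.26 rad and linear speed of plate below 0.03 m/s and contact force between plate and light below 0.1 N and contact force between plate and filter_box below 0.1 N); the arm keeps its last pose, push and grip.
It fails at once if the flap is thrown back past 106 degrees (value of joint flap above 1.85 rad).
It fails at once if a bystander is moved more than 30 mm (distance of any of pail_lid, horn, seal_ring, spout_cap, caliper, driver, bin from where it was at the start of the episode above 0.03 m).
It also fails if it takes over 67 s, if anything falls off the work surface, if the arm or the gripper's body presses on something with over 40 N, if the wrist force passes 120 N, or if a joint passes its speed limit or range.

## Working session

There is one attempt and no reset: what is moved stays moved. The work goes in short steps, Python scripts to look and compute and a shell command to move; the robot and the scene stay as the last step left them, time stands still between calls to the robot, and variables do not carry over. Pictures are saved under pics/ and viewed, at most 10 in all, crops included, and the job is handed in when it is done.

```bash
mkdir -p pics
cat > h.py <<'E'
import numpy as np, cv2
from scipy.spatial.transform import Rotation as Ro
from bench import ctrl
def grab(n):
    im,d=ctrl.get_image(n); c=ctrl.camera_info(n); return im,d,np.array(c["intrinsics"]),np.array(c["R"]),np.array(c["t"])
def cloud(d,K,R,t):
    v,u=np.indices(d.shape); p=np.stack([(u-K[0,2])/K[0,0]*d,(v-K[1,2])/K[1,1]*d,d],-1)
    return (p-t)@R   # R^T (p-t)
E
python3 - <<'E'
from h import *
for n in("scene","top"):
    im,d,K,R,t=grab(n); cv2.imwrite(f"pics/{n}0.png",im); np.savez(f"{n}0.npz",im=im,d=d,K=K,R=R,t=t); print(n,K[0,0],(-R.T@t).round(3),R[2].round(2))
s=ctrl.get_state(); print(s["position"],s["tool_rot"],Ro.from_rotvec(s["tool_rot"]).as_matrix().round(3),s["time"],s["joint_positions"])
E
```

```text
scene 432.33871351281255 [1.037 0.621 0.921] [-0.38 -0.66 -0.65]
top 455.2656171987524 [ 0.488 -0.19   1.552] [ 0.05  0.01 -1.  ]
[ 0.16112218 -0.62920667  0.22156758] [-3.11523597e+00 -3.92690747e-01  4.78032645e-04] [[ 0.969  0.248 -0.001]
 [ 0.248 -0.969  0.002]
 [-0.    -0.002 -1.   ]] 0.1 [ 1.33411699  0.3217665  -0.0700573   1.45153636  0.02258745  1.3708069
 -0.05689125]
```

View pics/scene0.png

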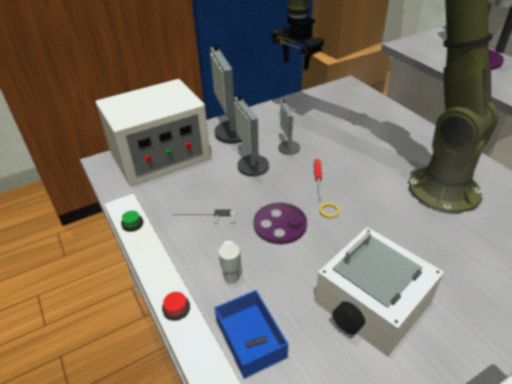

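View pics/top0.png

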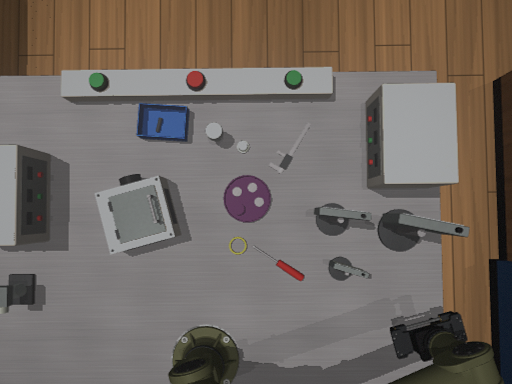

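Run:
```python
from h import *
S=np.load("scene0.npz");T=np.load("top0.npz")
a=cv2.resize(S["im"][40:190,190:310],None,fx=4,fy=4,interpolation=2)[:600]
b=cv2.resize(T["im"][165:265,85:185],None,fx=3,fy=3,interpolation=2); c=cv2.resize(T["im"][190:290,300:400],None,fx=3,fy=3,interpolation=2)
o=np.zeros((600,780,3),np.uint8); o[:,:480]=a[:600,:480]; o[:300,480:780]=b;o[300:,480:780]=c; cv2.imwrite("pics/crop.png",o)
P=cloud(T["d"],T["K"],T["R"],T["t"]); Q=cloud(S["d"],S["K"],S["R"],S["t"])
# box top
reg=np.zeros(T["d"].shape,bool);reg[165:265,85:185]=1
m=reg&(P[...,2]>.10)&(P[...,2]<.135)
pts=P[m]; r=cv2.minAreaRect(pts[:,:2].astype(np.float32)*1000); print("box",r,m.sum(),np.median(pts[:,2]))
m=reg&(P[...,2]>.14); print("handle",P[m].mean(0),P[m][:,2].max(),m.sum(), cv2.minAreaRect(P[m][:,:2].astype(np.float32)*1000))
# tops of lights
for nm,(v0,v1,u0,u1) in dict(mid=(195,240,312,376),big=(205,255,377,475),small=(255,285,328,376)).items():
    reg=np.zeros(T["d"].shape,bool);reg[v0:v1,u0:u1]=1
    z=P[...,2]; zz=z[reg&(T["d"]>0)]; top=np.percentile(zz,97); m=reg&(z>top-.02)&(z<.5)
    print(nm,"top",top,m.sum(),P[m].mean(0),cv2.minAreaRect(P[m][:,:2].astype(np.float32)*1000))
    m=reg&(z>.004)&(z<.03); print("  foot",P[m].mean(0), cv2.minEnclosingCircle(P[m][:,:2].astype(np.float32)*1000))
```

```text
box ((498.4884033203125, 210.7664794921875), (219.49728393554688, 212.84500122070312), 14.928772926330566) 4106 0.12468689562201324
handle [0.50306774 0.04837128 0.55554258] 1.5524862417804852 150 ((480.2875061035156, -9.496231079101562), (352.17340087890625, 80.02033996582031), 79.79212951660156)
mid top 0.243111708284263 433 [ 0.48687515 -0.43109534  0.24007068] ((487.02947998046875, -432.5982666015625), (149.49583435058594, 24.14033317565918), 82.85514831542969)
  foot [ 0.46346059 -0.44779437  0.01149747] ((473.4930114746094, -472.53692626953125), 124.04483032226562)
big top 0.31199915363660746 814 [ 0.45365707 -0.65643085  0.30921972] ((453.9530029296875, -659.099609375), (195.20904541015625, 31.15884780883789), 78.04727935791016)
  foot [ 0.41594055 -0.65548587  0.01576915] ((431.06536865234375, -688.3529052734375), 132.24415588378906)
small top 0.17551637869829317 221 [ 0.31599718 -0.45806533  0.17238465] ((315.3370056152344, -459.34722900390625), (108.14620208740234, 17.58011817932129), 72.80179595947266)
  foot [ 0.29800125 -0.47010213  0.00889466] ((297.2352294921875, -489.794921875), 89.3588638305664)
```

View pics/crop.png

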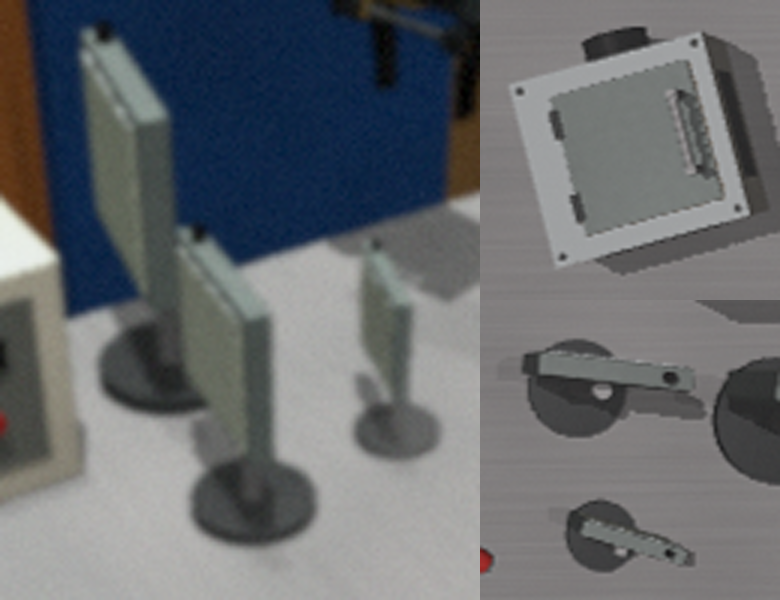

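Run:
```python
from h import *
S=np.load("scene0.npz");T=np.load("top0.npz")
P=cloud(T["d"],T["K"],T["R"],T["t"]); im=T["im"]; ok=T["d"]>0
reg=np.zeros(ok.shape,bool);reg[165:265,85:185]=1; reg&=ok
m=reg&(P[...,2]>.115)&(P[...,2]<.135)&(im.max(2)>90)
# white rim by brightness
m2=(reg&(im.min(2)>140)).astype(np.uint8)
n,l,st,ce=cv2.connectedComponentsWithStats(m2); k=1+st[1:,4].argmax(); cs,_=cv2.findContours((l==k).astype(np.uint8),0,2); c=cs[0].reshape(-1,2)
# cast contour to z=.12
def cast(uv,K,R,t,z):
    r=np.c_[(uv-[K[0,2],K[1,2]])/[K[0,0],K[1,1]],np.ones(len(uv))]@R; o=-R.T@t; return o+r*((z-o[2])/r[:,2])[:,None]
c3=cast(c.astype(float),T["K"],T["R"],T["t"],.12); print("rim",cv2.minAreaRect((c3[:,:2]*1000).astype(np.float32)),len(c))
print("cloud rect",m.sum(),cv2.minAreaRect((P[m][:,:2]*1000).astype(np.float32)))
rect=cv2.minAreaRect((c3[:,:2]*1000).astype(np.float32)); b=cv2.boxPoints(rect); print(b)
m=reg&(P[...,2]>.14)&(P[...,2]<.22); q=P[m]; print("handle",m.sum(),q.mean(0),np.median(q[:,2]),cv2.minAreaRect((q[:,:2]*1000).astype(np.float32)))
# flap plane fit
th=np.deg2rad(15.5); C=rect[0]; 
L=(P-[C[0]/1e3,C[1]/1e3,0]); bx=L[...,0]*np.cos(th)+L[...,1]*np.sin(th); by=-L[...,0]*np.sin(th)+L[...,1]*np.cos(th)
f=reg&(abs(bx)<.06)&(by>-.04)&(by<.05); A=np.c_[bx[f],by[f],np.ones(f.sum())]; print("flap fit",np.linalg.lstsq(A,P[...,2][f],rcond=None)[0], f.sum())
# light
Q=cloud(S["d"],S["K"],S["R"],S["t"]); oks=S["d"]>0
m=oks&(Q[...,2]>.11)&(Q[...,2]<.235)&(Q[...,0]>.45)&(Q[...,0]<.56)&(Q[...,1]>-.53)&(Q[...,1]<-.34); q=Q[m]
vv,uu=np.nonzero(m); print(m.sum(),uu.min(),uu.max(),vv.min(),vv.max())
ms=m&(S["im"][...,0].astype(int)+12<S["im"][...,1]) 
for mm in (m,ms):
    p=Q[mm]; 
    for _ in range(5):
        cc=np.linalg.lstsq(np.c_[p[:,1],np.ones(len(p))],p[:,0],rcond=None)[0]; r=Q[mm][:,0]-np.c_[Q[mm][:,1],np.ones(mm.sum())]@cc; p=Q[mm][abs(r)<.006]
    print("face x=",cc,len(p),p.min(0),p.max(0),p.mean(0))
reg=np.zeros(ok.shape,bool);reg[195:240,312:376]=1
m=reg&ok&(P[...,2]>.225)&(P[...,2]<.25); r=cv2.minAreaRect((P[m][:,:2]*1000).astype(np.float32)); print(r,cv2.boxPoints(r))
print("foot",cast(np.array([[332.5,219.5]]),T["K"],T["R"],T["t"],.012))
```

```text
rim ((489.6354675292969, 209.69659423828125), (200.52587890625, 210.0160369873047), 14.913640975952148) 133
cloud rect 3823 ((489.3024597167969, 208.41648864746094), (200.20571899414062, 212.68406677246094), 14.915694236755371)
[[365.72473 285.36346]
 [419.7751   82.42183]
 [613.5462  134.02972]
 [559.49585 336.97137]]
handle 108 [0.50874917 0.141027   0.16784226] 0.16944317361136646 ((506.92193603515625, 141.577392578125), (87.9985122680664, 12.534235954284668), 14.26977252960205)
flap fit [ 0.00125239 -0.02984116  0.12867742] 1092
750 235 258 100 154
face x= [0.10526941 0.54181795] 593 [ 0.48405525 -0.50825164  0.11010536] [ 0.50612449 -0.35458148  0.23499604] [ 0.49775032 -0.41920564  0.1757502 ]
face x= [0.12707632 0.55182117] 113 [ 0.48871787 -0.494671    0.11639644] [ 0.50526145 -0.36955631  0.2221535 ] [ 0.49705304 -0.43098611  0.17251526]
((487.0294494628906, -432.59832763671875), (149.4958038330078, 24.14035987854004), 82.85514831542969) [[ 465.75598 -505.26453]
 [ 489.70886 -508.2671 ]
 [ 508.30292 -359.93213]
 [ 484.35004 -356.92957]]
foot [[ 0.46567602 -0.43138651  0.012     ]]
```

```bash
python3 -m handwheel '[[0.087,0,0,-0.045,0,0,0],[0.087,0,0,-0.045,0,0,0],[0.087,0,0,-0.045,0,0,0],[0.087,0.05,0,0,0,0,0],[0.087,0.05,0,0,0,0,0],[0.087,0.05,0,0,0,0,0],[0.087,0.05,0,0,0,0,0],[0.087,0.05,0,0,0,0,0],[0.087,0.05,0,0,0,0,0]]' 20
python3 -m handwheel '[[0.087,0.015,-0.05,0,0,0,0],[0.087,0.015,-0.05,0,0,0,0],[0.087,0.015,-0.05,0,0,0,0],[0.087,0.015,-0.05,0,0,0,0],[0.087,0.015,-0.05,0,0,0,0],[0.087,0.015,-0.05,0,0,0,0],[0.087,0.015,-0.05,0,0,0,0],[0.087,0.015,-0.05,0,0,0,0],[0.087,0.015,-0.05,0,0,0,0],[0.087,0.015,-0.05,0,0,0,0]]'
```

```text
time: 1.23
position: [0.4532, -0.5547, 0.3569]
tool_rot: [-3.116, -0.392, 0.001]
ft_force: [0.2, 0.1, 1.0]
grip_width: 1.0
grip_force: 0.0
time: 2.48
position: [0.4727, -0.0319, 0.3572]
tool_rot: [3.117, 0.393, -0.001]
ft_force: [0.5, 0.0, -0.0]
grip_width: 1.0
grip_force: 0.0
```

```bash
python3 -m handwheel '[[0.05,0.019,-0.04,0,0,0,0],[0.05,0.019,-0.04,0,0,0,0],[0.05,0.019,-0.04,0,0,0,0],[0.05,0.019,-0.041,0,0,0,0.5],[0.05,0,0,0.045,0,0,0],[0.05,0,0,0.045,0,0,0],[0.05,0,0,0.04,0,0,0],[0.05,0,0,0.02,0,0,0],[0.05,0,0,0,0,0,0]]'
python3 - <<'E'
from h import *
s=ctrl.get_state(); print(s["joint_positions"],Ro.from_rotvec(s["tool_rot"]).as_matrix().round(3))
im,d,K,R,t=grab("scene"); cv2.imwrite("pics/a.png",cv2.resize(im[130:384,290:512],None,fx=2,fy=2))
E
```

```text
time: 3.6
position: [0.5054, 0.1407, 0.2057]
tool_rot: [3.118, 0.379, -0.006]
ft_force: [0.3, -0.2, 0.4]
grip_width: 0.574
grip_force: 0.0
[ 0.38525811  0.11883022 -0.75288722  1.75868926  0.08332458  1.30091317
 -1.71531189] [[ 0.971  0.24  -0.004]
 [ 0.24  -0.971 -0.001]
 [-0.004 -0.    -1.   ]]
```

View pics/a.png

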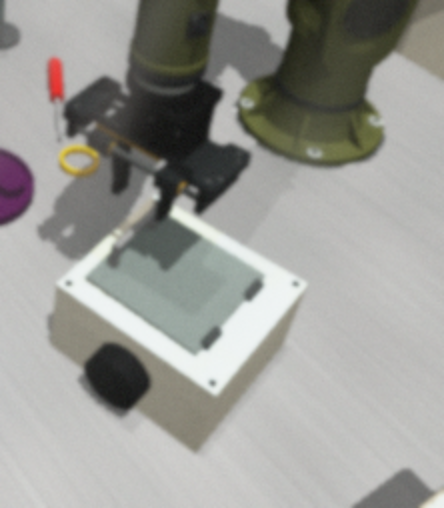

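```bash
python3 -m handwheel '[[0.05,0.002,-0.002,0.03,0,0,-1],[0.05,0,0,0.026,0,0,0],[0.05,0,0,0,0,0,0],[0,0,0,0,0,0,0],[0,0,0,0,0,0,0],[0,0,0,0,0,0,0],[0,0,0,0,0,0,0],[0,0,0,0,0,0,0]]' 25
```

```text
time: 4.65
position: [0.5084, 0.1432, 0.1516]
tool_rot: [3.114, 0.406, 0.0]
ft_force: [-0.2, 1.6, 0.7]
grip_width: 0.105
grip_force: 25.0
```

```bash
python3 -m handwheel '[[0,0,-0.0045,-0.0115,0,0,0],[0,0,-0.005,-0.011,0,0,0],[0,0,-0.006,-0.0105,0,0,0],[0,0,-0.007,-0.010,0,0,0],[0,0,-0.008,-0.0095,0,0,0],[0,0,-0.0085,-0.0085,0,0,0],[0,0,-0.0095,-0.008,0,0,0],[0,0,-0.010,-0.007,0,0,0]]'
```

```text
time: 5.65
position: [0.494, 0.1976, 0.2294]
tool_rot: [3.11, 0.402, 0.001]
ft_force: [1.6, -7.8, 4.5]
grip_width: 0.103
grip_force: 25.0
```

```bash
python3 -m handwheel '[[0,0,-0.0105,-0.006,0,0,0],[0,0,-0.011,-0.005,0,0,0],[0,0,-0.0115,-0.0045,0,0,0],[0,0,-0.0115,-0.003,0,0,0],[0,0,-0.012,-0.002,0,0,0],[0,0,-0.012,-0.001,0,0,0],[0,0,-0.011,0,0,0,0],[0,0,-0.011,0.0005,0,0,0],[0,0,0,0,0,0,0]]'
python3 - <<'E'
from h import *
im,d,K,R,t=grab("scene"); cv2.imwrite("pics/b.png",cv2.resize(im[130:384,290:512],None,fx=2,fy=2))
E
```

```text
time: 6.78
position: [0.4695, 0.2902, 0.2492]
tool_rot: [-3.112, -0.41, -0.002]
ft_force: [0.7, 1.4, 4.5]
grip_width: 0.102
grip_force: 25.0
```

View pics/b.png

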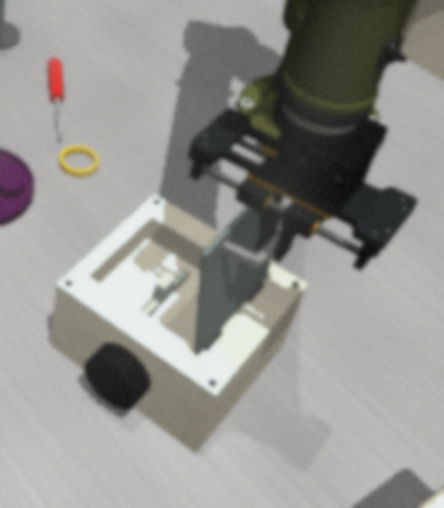

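```bash
python3 -m handwheel '[[0.024,0,0,0,0,0,0],[0.024,0,0,0,0,0,0],[0.024,0,0,0,0,0,0],[0.024,0,0,-0.015,0,0,0],[0.024,0,0,-0.03,0,0,0],[0.024,0,0,-0.05,0,0,0],[0.024,0,0,-0.05,0,0,0],[0.024,0,0,0,0,0,0],[0.024,0,0,0,0,0,0],[0.024,0,0,0,0,0,0]]'
python3 - <<'E'
from h import *
for n in("scene","top"):
    im,d,K,R,t=grab(n); np.savez(f"{n}1.npz",im=im,d=d,K=K,R=R,t=t); cv2.imwrite(f"pics/{n}1.png",im)
T=np.load("top1.npz");S=np.load("scene1.npz")
a=cv2.resize(S["im"][215:335,300:450],(600,480),interpolation=2)
cv2.imwrite("pics/c.png",a)
th=np.deg2rad(14.91)
for D in(T,S):
    P=cloud(D["d"],D["K"],D["R"],D["t"]); L=P-[.4896,.2097,0]; bx=L[...,0]*np.cos(th)+L[...,1]*np.sin(th); by=-L[...,0]*np.sin(th)+L[...,1]*np.cos(th); z=P[...,2]; ok=D["d"]>0
    f=ok&(abs(bx)<.072)&(by>0.01)&(by<.075)&(z>.15)&(z<.26)
    if f.sum()>20: print("flap: by=a+b z",np.polyfit(z[f],by[f],1),f.sum(),by[f].min(),by[f].max())
    g=ok&(abs(bx)<.06)&(abs(by+.02)<.02)&(z>.09)&(z<.14)
    if g.sum(): print("tab",g.sum(),bx[g].mean(),by[g].mean(),bx[g].min(),bx[g].max(),by[g].min(),by[g].max(),np.percentile(z[g],[50,95]),P[g].mean(0))
E
```

```text
time: 8.07
position: [0.4697, 0.2871, 0.3924]
tool_rot: [3.114, 0.406, -0.003]
ft_force: [0.4, -0.3, -0.1]
grip_width: 0.277
grip_force: 0.0
flap: by=a+b z [-0.13812855  0.07736487] 330 0.04039279655355299 0.05769586998411408
tab 46 -3.611361029744013e-05 -0.0229716231303592 -0.013266466615081345 0.0417637367424062 -0.028449331161581787 -0.014891986065938853 [0.10787951 0.11436326] [0.49547573 0.18749251 0.1058857 ]
flap: by=a+b z [-0.11559767  0.07970327] 1110 0.04340744683369317 0.07476464393109443
tab 92 7.534950191632927e-05 -0.018950749188478413 -0.01586615692229592 0.011146428739978079 -0.02658406108146608 -0.013270242215946701 [0.10774287 0.11196284] [0.49454887 0.19140669 0.10439033]
```

View pics/c.png

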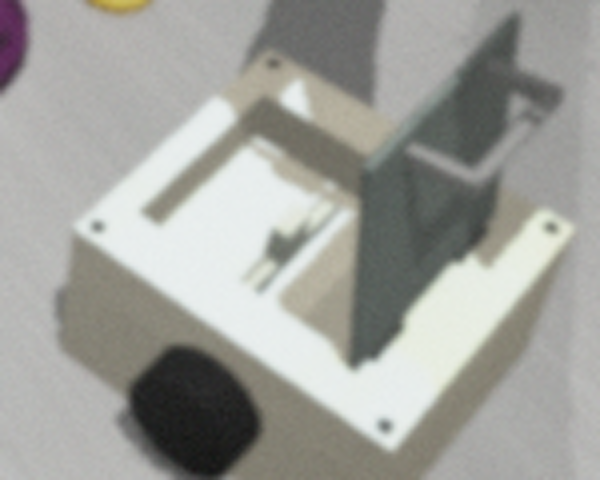

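```bash
python3 -m handwheel '[[0.05,0,0.05,0,0,0,0],[0.05,0,0.05,0,0,0,0],[0.05,0,0,0,0,0,-10],[0.05,0,0,0,0,0,-10],[0.05,0,0,0,0,0,-10],[0.05,0,0,0,0,0,-10],[0.05,0,0,0,0,0,-10],[0.05,0,0,0,0,0,-10],[0.05,0,0,0,0,0,-10],[0.05,0,0,0,0,0,-10],[0.05,0,0,0,0,0,-10],[0.05,0,0,0,0,0,0]]'
cat > st.py <<'E'
from h import *
s=ctrl.get_state();M=Ro.from_rotvec(s["tool_rot"]).as_matrix();p=np.array(s["position"]);print(p.round(4),M.round(3),np.round(s["joint_positions"],2))
import sys
g=np.array(eval(sys.argv[1])); print("tool delta",((g-p)@M).round(4),"yaw of y",np.degrees(np.arctan2(M[1,1],M[0,1])))
E
python3 st.py "[.4949,.1899,.087]"
```

```text
time: 9.68
position: [0.4955, 0.1908, 0.3929]
tool_rot: [-1.917, -2.488, 0.001]
ft_force: [0.2, 0.2, 0.8]
grip_width: 0.577
grip_force: 0.0
[0.4955 0.1908 0.3929] [[-0.255  0.967 -0.001]
 [ 0.967  0.255 -0.   ]
 [-0.    -0.001 -1.   ]] [ 0.41  0.1  -0.89  1.42  0.08  1.66 -0.22]
tool delta [-0.0007 -0.0004  0.3059] yaw of y 14.758337717950864
```

```bash
python3 -m handwheel '[[0.05,-0.001,0,0.05,0,0,0],[0.05,0,0,0.05,0,0,0],[0.05,0,0,0.05,0,0,0],[0.05,0,0,0.05,0,0,0],[0.05,0,0,0.02,0,0,0],[0.05,0,0,0,0,0,0]]'
python3 st.py "[.4949,.1899,.087]"
python3 - <<'E'
from h import *
im,d,K,R,t=grab("scene"); cv2.imwrite("pics/d.png",cv2.resize(im[150:350,290:470],None,fx=3,fy=3))
E
```

```text
time: 10.42
position: [0.4946, 0.1894, 0.1718]
tool_rot: [-1.917, -2.486, 0.005]
ft_force: [0.8, 0.0, 0.1]
grip_width: 0.576
grip_force: 0.0
[0.4946 0.1894 0.1718] [[-0.254  0.967 -0.004]
 [ 0.967  0.254 -0.001]
 [ 0.    -0.004 -1.   ]] [ 0.39  0.18 -0.88  1.79  0.15  1.24 -0.27]
tool delta [0.0004 0.0008 0.0847] yaw of y 14.72651576213318
```

View pics/d.png

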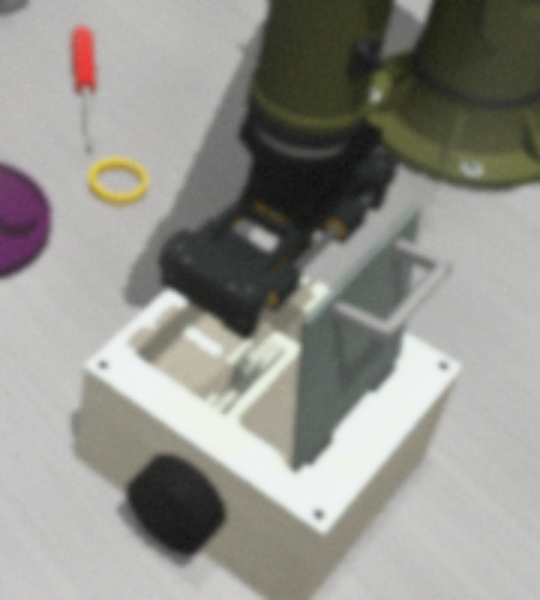

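```bash
python3 -m handwheel '[[0.05,-0.002,0.001,0.03,0,0,0],[0.05,0,0,0.025,0,0,0],[0.05,0,0,0.015,0,0,0],[0.05,0,0,0,0,0,0]]'
python3 st.py "[.4957,.187,.087]"
```

```text
time: 10.98
position: [0.4974, 0.1883, 0.1036]
tool_rot: [-1.916, -2.489, 0.001]
ft_force: [0.7, 0.8, -0.5]
grip_width: 0.576
grip_force: 0.0
[0.4974 0.1883 0.1036] [[-0.256  0.967 -0.001]
 [ 0.967  0.256  0.   ]
 [ 0.    -0.001 -1.   ]] [ 0.36  0.26 -0.86  1.86  0.22  1.11 -0.33]
tool delta [-0.0008 -0.002   0.0166] yaw of y 14.83437941754496
```

```bash
python3 -m handwheel '[[0.05,-0.001,-0.002,0.01,0,0,0],[0.05,0,0,0.006,0,0,0],[0.05,0,0,0,0,0,0],[0,0,0,0,0,0,0],[0,0,0,0,0,0,0],[0,0,0,0,0,0,0],[0,0,0,0,0,0,0],[0,0,0,0,0,0,0]]' 30
```

```text
time: 11.98
position: [0.4956, 0.1868, 0.0876]
tool_rot: [-1.915, -2.49, 0.001]
ft_force: [-1.0, 0.8, 1.1]
grip_width: 0.273
grip_force: 30.0
```

```bash
python3 -m handwheel '[[0,0,0,-0.01,0,0,0],[0,0,0,-0.015,0,0,0],[0,0,0,-0.015,0,0,0],[0,0,0,-0.02,0,0,0],[0,0,0,-0.02,0,0,0],[0,0,0,-0.02,0,0,0],[0,0,0,-0.02,0,0,0],[0,0,0,-0.02,0,0,0],[0,0,0,-0.02,0,0,0],[0,0,0,0,0,0,0],[0,0,0,0,0,0,0],[0,0,0,0,0,0,0]]'
python3 - <<'E'
from h import *
im,d,K,R,t=grab("scene"); cv2.imwrite("pics/e.png",cv2.resize(im[100:350,260:470],None,fx=2,fy=2))
E
python3 st.py "[.597,-.446,.246]"
```

```text
time: 13.48
position: [0.4952, 0.1866, 0.2467]
tool_rot: [-1.915, -2.49, 0.002]
ft_force: [0.7, 0.6, -2.3]
grip_width: 0.273
grip_force: 30.0
[0.4953 0.1866 0.2467] [[-0.257  0.966 -0.001]
 [ 0.966  0.257 -0.   ]
 [ 0.    -0.002 -1.   ]] [ 0.42  0.12 -0.89  1.69  0.09  1.38 -0.22]
tool delta [-0.6375 -0.0641  0.0008] yaw of y 14.876201616783073
```

View pics/e.png

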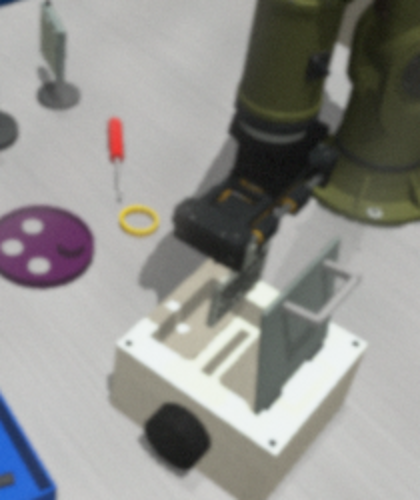

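```bash
python3 -m handwheel '[[0,-0.025,-0.0025,0,0,0,0],[0,-0.05,-0.005,0,0,0,0],[0,-0.05,-0.005,0,0,0,0],[0,-0.05,-0.005,0,0,0,0],[0,-0.05,-0.005,0,0,0,0],[0,-0.05,-0.005,0,0,0,0],[0,-0.05,-0.005,0,0,0,0],[0,-0.05,-0.005,0,0,0,0],[0,-0.05,-0.005,0,0,0,0],[0,-0.05,-0.005,0,0,0,0],[0,-0.04,-0.005,0,0,0,0],[0,-0.02,-0.005,0,0,0,0]]'
python3 -m handwheel '[[0,0,0,0,0,0,10],[0,0,0,0,0,0,10],[0,0,0,0,0,0,10],[0,0,0,0,0,0,10],[0,0,0,0,0,0,10],[0,0,0,0,0,0,10],[0,0,0,0,0,0,10],[0,0,0,0,0,0,10],[0,0,0,0,0,0,10],[0,0,0,0,0,0,10],[0,0,0,0,0,0,10],[0,0,0,0,0,0,0]]'
python3 st.py "[.597,-.446,.206]"
```

```text
time: 15.02
position: [0.5766, -0.3476, 0.2459]
tool_rot: [-1.918, -2.486, 0.001]
ft_force: [0.4, 0.1, -0.9]
grip_width: 0.273
grip_force: 30.0
time: 16.52
position: [0.5776, -0.3436, 0.2473]
tool_rot: [-3.138, 0.135, 0.001]
ft_force: [0.2, 0.3, -1.9]
grip_width: 0.273
grip_force: 30.0
[ 0.5776 -0.3436  0.2473] [[ 0.996 -0.086 -0.001]
 [-0.086 -0.996  0.001]
 [-0.001 -0.001 -1.   ]] [ 0.68  0.37 -0.24  1.35  0.09  1.44 -1.22]
tool delta [0.0281 0.1004 0.0412] yaw of y -94.92720594668599
```

```bash
python3 -m handwheel '[[0,0.014,0.035,0,0,0,0],[0,0.014,0.035,0,0,0,0],[0,0,0.02,0.015,0,0,0],[0,0,0.01,0.015,0,0,2],[0,0,0,0.011,0,0,0],[0,0,0,0,0,0,0],[0,0,0,0,0,0,0],[0,0,0,0,0,0,0]]'
python3 st.py "[.597,-.446,.206]"
python3 - <<'E'
from h import *
S=grab("scene");T=grab("top")
o=np.zeros((600,800,3),np.uint8); o[:,:400]=cv2.resize(S[0][60:210,160:260],(400,600)); o[:400,400:]=cv2.resize(T[0][170:270,290:390],(400,400)); cv2.imwrite("pics/f.png",o)
im,d,K,R,t=S; Q=cloud(d,K,R,t); fc=np.array([.498,-.434,.17]); L=Q-fc; n=np.array([.9925,-.122]); e=np.array([.122,.9925])
a=L[...,:2]@n; b=L[...,:2]@e; m=(d>0)&(a>.06)&(a<.14)&(abs(b)<.08)&(Q[...,2]>.12)&(Q[...,2]<.2)
print(m.sum()," out",np.median(a[m])," slope",np.polyfit(b[m],a[m],1),np.polyfit(L[...,2][m],a[m],1)," b",np.percentile(b[m],[2,98])," z",np.percentile(L[...,2][m],[1,99]))
im,d,K,R,t=T if 0 else S; th=np.deg2rad(14.91); L=Q-[.4896,.2097,0]; bx=L[...,0]*np.cos(th)+L[...,1]*np.sin(th); by=-L[...,0]*np.sin(th)+L[...,1]*np.cos(th); z=Q[...,2]
f=(d>0)&(abs(bx)<.072)&(by>.01)&(by<.075)&(z>.15)&(z<.26); print("flap",np.polyfit(z[f],by[f],1),f.sum())
E
```

```text
time: 17.52
position: [0.5971, -0.4466, 0.2078]
tool_rot: [3.135, -0.194, 0.002]
ft_force: [0.2, 0.2, -1.6]
grip_width: 0.269
grip_force: 30.0
[ 0.5971 -0.4466  0.2078] [[ 0.992 -0.123  0.002]
 [-0.123 -0.992 -0.001]
 [ 0.002  0.001 -1.   ]] [ 0.73  0.54 -0.2   1.18  0.1   1.43 -1.15]
tool delta [-0.0002 -0.0006  0.0018] yaw of y -97.06881012582011
170  out 0.10641635840672073  slope [-0.03445532  0.1061155 ] [0.00930214 0.10564929]  b [-0.04678478  0.05208507]  z [-0.02994887  0.02929707]
flap [-0.11992613  0.08053193] 1108
```

View pics/f.png

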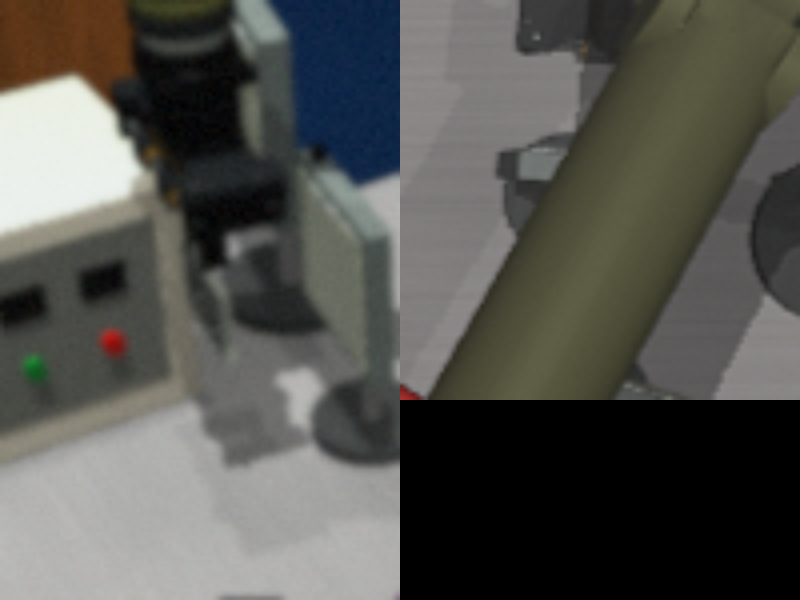

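The picture shows the plate hanging upright at about (215,310), in front of the pale lit face at about (335,265). Its centre measures about 102 mm out from the face, within about 3 mm of centre sideways and in height. The flap is still standing at about 83 degrees.

```bash
python3 -c "
from bench import ctrl; print(ctrl.close_job())"
```

```text
the job is handed in; nothing more can be done
None
```

I handed the job in with the flap standing by itself at about 83° and the plate held still and upright, about 10 cm in front of the middle of the middle-sized light and square to it; the judge returned no verdict.

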